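Load the mounted-slide carrier into the film scanner

ROBOT

A 7-joint arm with a two-finger parallel gripper is mounted at the origin on the work surface. World frame = base frame: x ahead of the robot, y to its left, z up, the work surface at z = 0. Lengths are in m, angles in rad, forces in N, time in s.
With the tool pointing down it reaches from about 0.4 to 0.85 m from the base axis. Payload 10.4 kg.
Tool frame: the origin (TCP) lies at the very end of the fingers, on their centre line; the grasp point (between the pads) lies 19 mm behind it; z points along the fingers, y is the line along which they close (so a half turn about z gives the same grasp; the last joint's range is limited). The gripper opens to 85 mm and grips with 20 to 120 N. Pads are 22 mm wide; open, the fingers measure 114 mm over their backs; the gripper's body (76 mm by 85 mm) begins 54 mm behind the grasp point. The pads swing forward as they close: fully open they stand 13 mm farther back than shut.
Start: joints at [-1.179, 0.332, -0.065, 1.46, 0.022, 1.35, -0.088], TCP at [0.252, 0.572, 0.231] pointing down, gripper open.
Joint ranges: [-2.6, 2.6], [-0.5, 2.12], [-1.47, 1.34], [0.16, 2.42], [-1.27, 4.41], [0.06, 2.06], [-2.6, 2.6]. Speed limits (rad/s): [2.22, 2.22, 2.79, 2.79, 3.14, 3.14, 3.14].

INTERFACE

Orientations are given as a unit quaternion [x, y, z, w].
In Python, from workcell import * gives the robot as it stands. The module is installed in compiled form; this text tells all that it offers.
- The arm moves only by the tool carry_out, never from a script. Its argument "motion" is a list of rows, each an object with "xyz": the shift along the tool's x, y, z in m, a list of three; "angular": the turn, a rotation vector about the tool's x, y, z in degrees, a list of three. A call has 1 to 12 rows; each row is the pose to reach, as a shift and turn from the pose commanded when the call began, along the tool's axes at that moment; what a row does not reach only later rows make up. A row lasts 1/10 s, in which the tool goes at most 50 mm and 8.59 degrees, less where a joint would pass 70% of its speed; a pose out of reach is approached as far as the arm can. A call with a gripper value outside its range is refused whole. "hand" is the opening, from 0 (shut) to 1 (fully open), set as the call begins (left out, the last holds). The fingers move at their own pace and stop on an object; "grip_force" is the grip in N (left out, the last holds). Time passes only in rows, so rows that repeat a pose let the fingers close. It gives the time, the measured TCP pose, the force, the opening and the grip force at its end, in the units of the state.
- get_obs(): the state, without advancing time (a new reading comes with each control period).
- camera(name): name is "side" or "top"; returns a dict with "img" (420x560x3 uint8, red, green, blue), "fx", "fy", "cx", "cy" (pixels), "extrinsics" (4x4, takes a point from camera to world coordinates). Camera axes: x right, y up, looking along -z (the intrinsics and any distortion apply to the point x, -y, -z); pixel columns grow to the right and rows downward; lengths in m; the calibration is good to about 2 mm. A picture is of the moment at which its call begins. There is no depth.
- hand_in(): hands the job in; it is judged then, once.
The state is a dict: "clock": time; "joint_pos": joint angles; "joint_velocities": joint speeds; "tau": joint torques, N m; "position": TCP position; "ee_rot": TCP orientation; "ft_force": force on the tool from outside, world axes, zero at the start; "torque": the same for the moment, N m; "grip_width": opening from 0.0 (shut) to 1.0 (fully open); "grasp_force": force on a finger pad.
Only numpy, scipy, OpenCV 4.12 (cv2) and the standard library are available. Lean on these libraries where they do the work, as an engineer would, in place of code of your own. Each camera call takes 0.05 s, during which the arm holds its last target. There are 200 camera calls.

TASK

Take the carrier that holds the three mounted slides out of the storage tray and lay it flat on the film scanner's loading shelf, tongue end outward, and let go of it there. Then take it again by its tongue and push it along into the scanner until it clicks into its sprung catch, neither short of the click nor past it, and let go. Keep it roughly level all the while, and leave the film-strip carrier and the other things on the table alone.

Things in the scene. Friction and masses are not known exactly. Their poses are not given: they have to be found in the camera images.
- slide_carrier: The carrier to load: flat black frame with three white 50 mm square slide mounts on top. Plate 152 x 62 x 14 mm (x, y, z) plus a flat tongue at its -x end; 200 mm overall, 0.12 to 0.21 kg, balancing 12 mm behind the origin. Origin: centre of the plate's underside; +x to the leading end (corners bevelled 5 mm), z up. Plate from x = -76 to +76 mm, tongue on to -124 mm.
- tongue (a point): Middle of the slide carrier's tongue, half-way up: x = -102, y = 0, z = 7 mm in the carrier's frame. The tongue is 48 mm long (x), 28 mm wide (y) and 14 mm thick, with four ribs on top.
- notch (a point): Slide carrier's centre line at its click notches: x = +25, y = 0, z = 7 mm in its frame. There each long edge has a V notch, 10 mm wide and 5 mm deep; the edges are straight elsewhere.
- strip_carrier: The carrier to leave alone, in the tray's other pocket: same outline, size, origin and axes, but with a long narrow window over a brown film strip of four frames instead of the white mounts.
- tray: Grey moulded storage tray, fixed, 18 mm high, x from -132 to +84 mm, y +-117 mm; origin at table height. Two pockets centred at y = +48 and -48 mm follow the carriers' outline with 1.5 to 2 mm play. The carriers lie in them flush with the top, on a floor 4 mm above the table, leading ends to the tray's +x. Which carrier lies in which pocket varies.
- thumb_holes (a point): On the tray's top between the pockets: x = -12, y = 0, z = 18 mm in its frame. At this x, on both sides of each pocket, thumb holes 36 mm long (x) and 30 mm wide (y) go down to 4 mm above the table: the only places where fingers reach a carrier's sides, to lift it across its 62 mm width.
- scanner: Grey film scanner, fixed, 120 mm along x, y from -212 to +60 mm, 115 mm high. Origin at table height under the middle of its carrier channel; carriers are pushed in along +x; z up. The slippery channel runs right through at y = 0, x from -60 to +60 mm: 65 mm wide, floor 45 mm and roof 62 mm above the table. No end stop: a carrier pushed too far can be drawn back by its tongue.
- mouth (a point): Middle of the lower edge of the channel's mouth: x = -60, y = 0, z = 45 mm in the scanner's frame. Two flared cheeks before it (14 mm high, 18 mm long, about 78 mm apart at the open end) lead a carrier in.
- shelf (a point): Point on top of the scanner's bare aluminium loading shelf: x = -164, y = 0, z = 45 mm in the scanner's frame. The shelf is flat, slippery, level with the channel floor, 110 mm wide (y +-55 mm), from x = -235 to -60 mm.
- click_roller (a joint): Travel (m) of the sprung roller hidden in the channel's -y side: 0 out, 0.0035 pressed back by a carrier's straight edge, under 0.001 in its notch. It bumps (about 10 N) at the leading end, carrier origin at x = -68 to -29 mm in the scanner's frame, then drags 5 to 8 N. In the notch the drag drops below 2 N over 3 to 4 mm; going past takes 11 to 14 N.
- click (a point): Scanner's channel floor about where the slide carrier's origin lies once it has clicked in: x = -2, y = 0, z = 45 mm in the scanner's frame. The index is adjustable and its setting, up to 15 mm either way along x, cannot be seen: it must be felt. Let go within 3 mm of it, the carrier is centred by the roller.
- loupe: Black standing magnifier, 50 mm diameter, 52 mm high, on the table; origin at its underside. To be left alone.
- blower: Dark rubber dust blower standing upright, 60 mm diameter, 100 mm high, on the table; origin at its underside. To be left alone.
- slide_box: Cardboard slide storage box with dark lid, 203 x 65 x 61 mm, on the table; origin at the centre of its underside. To be left alone.
- binder: Closed black ring binder lying flat, 270 x 300 x 58 mm, fixed, on the robot's far left; origin at the centre of its underside.

How it is judged:
By the outcome, as a careful person would: the job done as asked, in the order asked, and still so for the second after the job is handed in, with the robot touching nothing.
It also fails if it takes over 64 s, if anything falls off the work surface, if the arm or the gripper's body presses on something with over 40 N, if the wrist force passes 120 N, or if a joint passes its speed limit or range.

## Working session

There is one attempt and no reset: what is moved stays moved. The work goes in short steps, Python scripts to look and compute and a tool call to move; the robot and the scene stay as the last step left them, time stands still between calls to the robot, and variables do not carry over. Pictures are saved under pics/ and viewed, at most 10 in all, crops included, and the job is handed in when it is done.

Besides the shell and the picture viewer there is one more tool, called after "Call:" as name([rows], argument=value, ...), one row to a line, values as JSON. carry_out: Moves the arm, as the interface text tells. Its arguments: {"type":"object","properties":{"motion":{"type":"array"},"hand":{"type":"number"},"grip_force":{"type":"number"}},"required":["motion"]}

```bash
mkdir -p pics; python3 - <<'E'
from workcell import *
import cv2,numpy as np
for n in("top","side"):
    c=camera(n);cv2.imwrite(f"pics/{n}0.png",c["img"][:,:,::-1]);print({k:v for k,v in c.items() if k!="img"})
print(get_obs())
E
```

```text
{'fx': 428.5694206492988, 'fy': 428.5694206492988, 'cx': 283.4660730794529, 'cy': 199.15594203732817, 'extrinsics': array([[-0.01886256,  0.99430306, -0.10490775,  0.45323292],
       [-0.99978352, -0.01783608,  0.01071421,  0.0650021 ],
       [ 0.00878202,  0.10508713,  0.99442424,  1.4089784 ],
       [ 0.        ,  0.        ,  0.        ,  1.        ]])}
{'fx': 391.9254170497842, 'fy': 391.9254170497842, 'cx': 282.0893219699807, 'cy': 202.73691409414283, 'extrinsics': array([[ 0.79450056,  0.42835257, -0.43044503,  0.05915897],
       [-0.6069055 ,  0.58442869, -0.5386175 , -0.62546571],
       [ 0.02084623,  0.68917137,  0.72429846,  0.97357362],
       [ 0.        ,  0.        ,  0.        ,  1.        ]])}
{'clock': 0.1, 'joint_pos': array([-1.17857456,  0.33280383, -0.06469301,  1.46086682,  0.02161731,
        1.34993585, -0.0884998 ]), 'joint_velocities': array([ 7.10538608e-05, -1.96727293e-03,  9.11370535e-04, -3.40175856e-04,
       -9.89514089e-04, -4.61451785e-05,  7.44470785e-04]), 'tau': array([ 1.63300003e-03, -6.26745915e+01,  4.92935919e-02, -3.92428386e+01,
        1.63017714e-02,  7.08672538e-03,  5.55370150e-08]), 'position': array([0.25176305, 0.5716645 , 0.230594  ]), 'ee_rot': array([ 2.05918698e-01,  9.78568881e-01, -6.51921974e-04, -9.59053474e-05]), 'ft_force': array([-0.30307174,  0.9313659 ,  0.20793135]), 'torque': array([-0.01906373, -0.03129682, -0.04178022]), 'grasp_force': 0.0, 'grip_width': 0.9986184241867945}
```

View pics/top0.png

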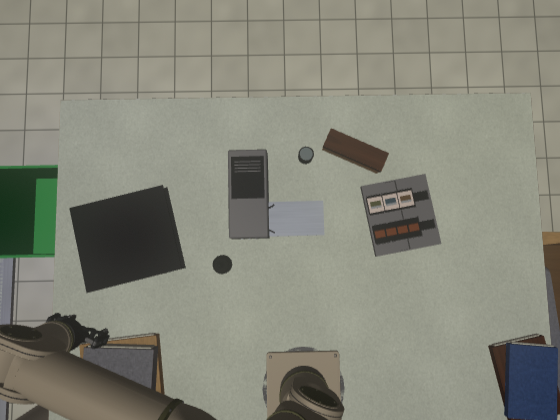

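View pics/side0.png

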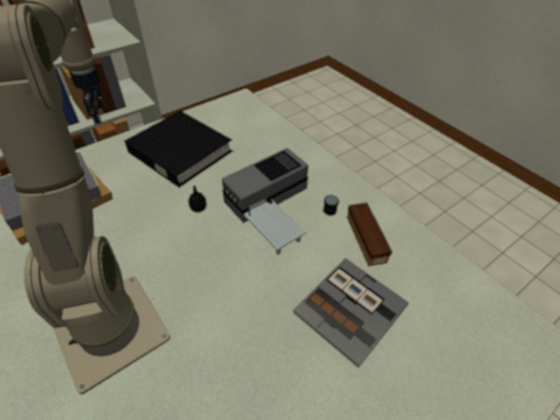

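The top view shows the tray near (400,215) with the slide carrier in its upper pocket, white mounts at (390,201) and tongue to the right. The scanner is at (248,195) with its shelf at (296,218). The loupe or blower objects stand at (306,154) and (222,264). The side view agrees. I'll enlarge the parts that matter.

```bash
python3 - <<'E'
import cv2,numpy as np
t=cv2.imread("pics/top0.png")
a=cv2.resize(t[165:265,352:452],None,fx=4,fy=4,interpolation=cv2.INTER_CUBIC)
b=cv2.resize(t[145:245,225:325],None,fx=4,fy=4,interpolation=cv2.INTER_CUBIC)
m=np.hstack([a,b]);m=cv2.convertScaleAbs(m,alpha=1.6)
cv2.imwrite("pics/c1.png",m)
E
```

```text
(no output)
```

View pics/c1.png

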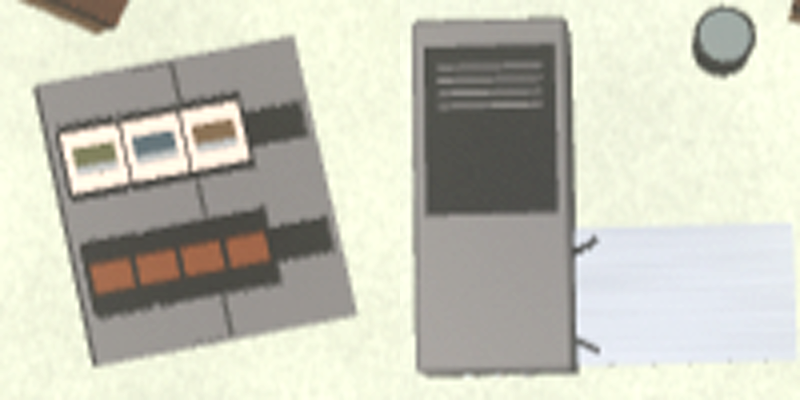

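```bash
cat > h.py <<'E'
import numpy as np,cv2
from scipy.spatial.transform import Rotation as R
from workcell import *
def ray(c,uv,z):
    uv=np.atleast_2d(uv).astype(float);E=c["extrinsics"]
    d=np.c_[(uv[:,0]-c["cx"])/c["fx"],-(uv[:,1]-c["cy"])/c["fy"],-np.ones(len(uv))]@E[:3,:3].T
    o=E[:3,3];return (o+d*((z-o[2])/d[:,2])[:,None])
def proj(c,P):
    E=c["extrinsics"];q=(np.atleast_2d(P)-E[:3,3])@E[:3,:3]
    return np.c_[c["cx"]-c["fx"]*q[:,0]/q[:,2],c["cy"]+c["fy"]*q[:,1]/q[:,2]]
def rect(c,mask,z,seed,S=6):
    """mask from upsampled float image; component at seed -> world minAreaRect at height z"""
    n,l=cv2.connectedComponents(mask.astype(np.uint8))
    m=(l==l[int(seed[1]*S),int(seed[0]*S)]).astype(np.uint8)
    k=max(cv2.findContours(m,cv2.RETR_EXTERNAL,cv2.CHAIN_APPROX_NONE)[0],key=cv2.contourArea)
    uv=(k[:,0,:]+.5)/S-.5
    W=ray(c,uv,z)[:,:2]*1000
    return cv2.minAreaRect(W.astype(np.float32)),uv
E
python3 - <<'E'
from h import *
S=6
for n,seeds in(("top",dict(tray=(435,240),shelf=(300,218),m=(390,195),scan=(250,220))),("side",dict(tray=(355,340),shelf=(280,225),scan=(245,182)))):
    c=camera(n);im=cv2.resize(c["img"],None,fx=S,fy=S,interpolation=cv2.INTER_LINEAR)
    g=im.astype(int);gr=g.mean(2)
    for k,(u,v) in seeds.items(): print(n,k,c["img"][v,u])
    print("bg",c["img"][230,340],c["img"][280,400])
    for k,z in(("tray",.018),("scan",.115)):
        if k=="tray":
            bg=c["img"][270,440].mean() if n=="top" else c["img"][350,300].mean()
            r,_=rect(c,gr<(bg+80)/2+0,z,seeds[k],S);print(n,k,r)
    sh=(g[...,2]-g[...,0]); r,_=rect(c,sh>8,.045,seeds["shelf"],S);print(n,"shelf",r)
    u,v=seeds["scan"];p=im[v*S,u*S].astype(int);r,_=rect(c,(abs(g-p).max(2)<14),.115,seeds["scan"],S);print(n,"scan",r)
    if n=="top":
        r,_=rect(c,cv2.blur((gr>150).astype(np.uint8)*0+(gr>140),(1,1)) if 0 else (gr>125),.018,(379,203),S);print(n,"mount",r)
E
```

```text
top tray [96 94 91]
top shelf [143 146 151]
top m [172 158 146]
top scan [103 100  98]
bg [157 160 144] [153 155 140]
top tray ((543.1336059570312, -328.6708984375), (234.0121307373047, 220.65086364746094), 9.83541488647461)
top shelf ((595.1177368164062, 54.403564453125), (1884.313232421875, 1355.1654052734375), 89.22151184082031)
top scan ((609.3886108398438, 150.33644104003906), (273.8965148925781, 138.83203125), 0.15482813119888306)
top mount ((605.5400390625, 58.8310546875), (1911.9444580078125, 1382.0399169921875), 88.72430419921875)
side tray [97 97 91]
side shelf [145 153 145]
side scan [90 88 86]
bg [161 164 140] [157 158 137]
side tray ((541.478271484375, -332.6225891113281), (241.8872833251953, 217.61550903320312), 9.856596946716309)
side shelf ((1065.0064697265625, 442.847412109375), (2479.73779296875, 3624.1015625), 56.084320068359375)
side scan ((586.3856201171875, 115.7083511352539), (313.9975891113281, 196.53347778320312), 0.3705745041370392)
```

```bash
cat > fit.py <<'E'
from h import *
from scipy.optimize import least_squares
S=6;cams=[camera("top"),camera("side")]
def contour(c,mask,seed): return rect(c,mask,0.1,seed,S)[1][::3]
def up(c): return cv2.resize(c["img"],None,fx=S,fy=S,interpolation=cv2.INTER_LINEAR).astype(int)
def box(x0,x1,y0,y1,z0,z1): return np.array([[x,y,z] for x in(x0,x1) for y in(y0,y1) for z in(z0,z1)])/1000
def fit(B,cons,p0):
    def f(p,split=False):
        W=B@R.from_euler("z",p[2]).as_matrix().T+[p[0],p[1],0];o=[]
        for c,uv in cons:
            h=cv2.convexHull(proj(c,W).astype(np.float32))
            o.append(np.array([cv2.pointPolygonTest(h,tuple(map(float,q)),True) for q in uv]))
        return o if split else np.concatenate(o)
    s=least_squares(f,p0,loss="soft_l1",f_scale=.4,diff_step=1e-4,x_scale=[.01,.01,.01])
    return s.x,[round(float(np.median(abs(a))),2) for a in f(s.x,True)]
G=[up(c) for c in cams];gr=[g.mean(2) for g in G];br=[g[...,2]-g[...,0] for g in G]
def show(name,B,masks,seeds,p0):
    cs=[(c,contour(c,m,s)) for c,m,s in zip(cams,masks,seeds)]
    for sel in(cs[:1],cs[1:],cs): 
        x,e=fit(B,sel,p0);print(name,np.round(x[:2]*1000,1),round(np.degrees(x[2]),2),e)
show("tray",box(-132,84,-117,117,0,18),[gr[0]<122,gr[1]<122],[(435,240),(355,340)],[.543,-.33-.024,np.radians(99.8)])
show("scan",box(-60,60,-212,60,0,115),[(gr[0]<122),(gr[1]<122)],[(250,220),(245,182)],[.53,.15,np.radians(90)])
show("shelf",box(-235,-62,-55,55,44,45),[(br[0]>-3)&(gr[0]>124),(br[1]>-8)&(gr[1]>124)],[(300,218),(280,225)],[.53,.15,np.radians(90)])
E
python3 fit.py
```

```text
tray [ 539.3 -307. ] 99.83 [0.09]
tray [ 540.8 -307.3] 99.79 [0.07]
tray [ 540.1 -307.2] 99.83 [0.16, 0.15]
scan [534.2 158.8] 90.41 [0.16]
scan [537.1 161.9] 89.3 [0.67]
scan [534.9 159. ] 90.3 [0.18, 0.64]
shelf [535.1 159.6] 90.36 [0.1]
shelf [537.  160.3] 90.18 [0.23]
shelf [535.3 159.8] 90.45 [0.13, 0.31]
```

```bash
cat >> h.py <<'E'
TRAY=(np.array([.5401,-.3072]),99.83); SCAN=(np.array([.5353,.1595]),90.4)
def at(F,x,y):
    a=np.radians(F[1]);return F[0]+np.array([x*np.cos(a)-y*np.sin(a),x*np.sin(a)+y*np.cos(a)])/1000
def go(xy,z,yaw,o=None,q=None):
    """tool-frame shift (mm) and turn (deg) from present pose to TCP at xy,z, tool down, tool y along +-yaw+90"""
    s=get_obs();p=s["position"] if o is None else np.array(o);A=R.from_quat(s["ee_rot"] if q is None else q)
    best=None
    for k in(0,180):
        a=np.radians(yaw+k);B=R.from_matrix(np.c_[[np.cos(a),np.sin(a),0],[np.sin(a),-np.cos(a),0],[0,0,-1]])
        r=(A.inv()*B).as_rotvec(degrees=True)
        if best is None or np.linalg.norm(r)<np.linalg.norm(best): best=r
    d=A.inv().apply(np.r_[xy,z]-p)
    print("tgt",np.round(np.r_[xy,z],4),"shift",np.round(d,4),"turn",np.round(best,2),"| now",np.round(s["position"],4),"ft",np.round(s["ft_force"],1),"w",round(s["grip_width"],3),"gf",round(s["grasp_force"],1),"t",round(s["clock"],2),"tool x",np.round(A.as_matrix()[:,0],3))
E
python3 -c "
from h import *
go(at(TRAY,-12,-48),.14,99.83)"
```

```text
tgt [ 0.5894 -0.3108  0.14  ] shift [-0.6647 -0.6718  0.0913] turn [-2.00e-02  1.00e-02  5.64e+01] | now [0.2518 0.5719 0.2311] ft [ 0.5  0.7 -0.3] w 0.998 gf 0.0 t 0.3 tool x [-0.915  0.403 -0.   ]
```

Call:
carry_out([
  {"xyz": [-0.665,-0.672,0.0],"angular": [0,0,56.4]},
  {"xyz": [-0.665,-0.672,0.0],"angular": [0,0,56.4]},
  {"xyz": [-0.665,-0.672,0.0],"angular": [0,0,56.4]},
  {"xyz": [-0.665,-0.672,0.0],"angular": [0,0,56.4]},
  {"xyz": [-0.665,-0.672,0.0],"angular": [0,0,56.4]},
  {"xyz": [-0.665,-0.672,0.0],"angular": [0,0,56.4]},
  {"xyz": [-0.665,-0.672,0.0],"angular": [0,0,56.4]},
  {"xyz": [-0.665,-0.672,0.0],"angular": [0,0,56.4]},
  {"xyz": [-0.665,-0.672,0.0],"angular": [0,0,56.4]},
  {"xyz": [-0.665,-0.672,0.0],"angular": [0,0,56.4]},
  {"xyz": [-0.665,-0.672,0.0],"angular": [0,0,56.4]},
  {"xyz": [-0.665,-0.672,0.0],"angular": [0,0,56.4]},
], hand=1)

```text
clock: 1.5
position: [0.4666, 0.0096, 0.2316]
ee_rot: [0.644, 0.765, 0.001, 0.0]
ft_force: [0.7, 0.1, -0.6]
grip_width: 1.002
grasp_force: 0.0
```

```bash
python3 -c "
from h import *
go(at(TRAY,-12,-48),.12,99.83)"
```

```text
tgt [ 0.5894 -0.3108  0.12  ] shift [-0.3368  0.0662  0.1115] turn [ 0.06 -0.03  0.01] | now [0.4666 0.0096 0.2316] ft [ 0.7  0.1 -0.6] w 1.002 gf 0.0 t 1.5 tool x [-0.171  0.985  0.001]
```

Call:
carry_out([
  {"xyz": [-0.337,0.066,0.08],"angular": [0,0,0]},
  {"xyz": [-0.337,0.066,0.08],"angular": [0,0,0]},
  {"xyz": [-0.337,0.066,0.08],"angular": [0,0,0]},
  {"xyz": [-0.337,0.066,0.08],"angular": [0,0,0]},
  {"xyz": [-0.337,0.066,0.08],"angular": [0,0,0]},
  {"xyz": [-0.337,0.066,0.08],"angular": [0,0,0]},
  {"xyz": [-0.337,0.066,0.08],"angular": [0,0,0]},
  {"xyz": [-0.337,0.066,0.08],"angular": [0,0,0]},
  {"xyz": [-0.337,0.066,0.08],"angular": [0,0,0]},
  {"xyz": [-0.337,0.066,0.11],"angular": [0,0,0]},
  {"xyz": [-0.337,0.066,0.11],"angular": [0,0,0]},
  {"xyz": [-0.337,0.066,0.11],"angular": [0,0,0]},
])

```text
clock: 2.7
position: [0.5892, -0.3074, 0.122]
ee_rot: [0.643, 0.766, 0.0, -0.0]
ft_force: [-0.4, -0.1, 1.0]
grip_width: 1.0
grasp_force: 0.0
```

```bash
python3 - <<'E'
from h import *
go(at(TRAY,-12,-48),.003,99.83)
t=camera("top")["img"][165:265,362:462,::-1];s=camera("side")["img"][240:360,290:410,::-1]
a=cv2.resize(t,(400,400),interpolation=3);b=cv2.resize(s,(400,400),interpolation=3)
cv2.imwrite("pics/c2.png",cv2.convertScaleAbs(np.hstack([a,b]),alpha=1.5))
E
```

```text
tgt [ 0.5894 -0.3108  0.003 ] shift [-0.0035 -0.0004  0.119 ] turn [ 0.02 -0.06  0.11] | now [ 0.5892 -0.3074  0.122 ] ft [-0.4 -0.1  1. ] w 1.0 gf 0.0 t 2.7 tool x [-0.173  0.985  0.001]
```

View pics/c2.png

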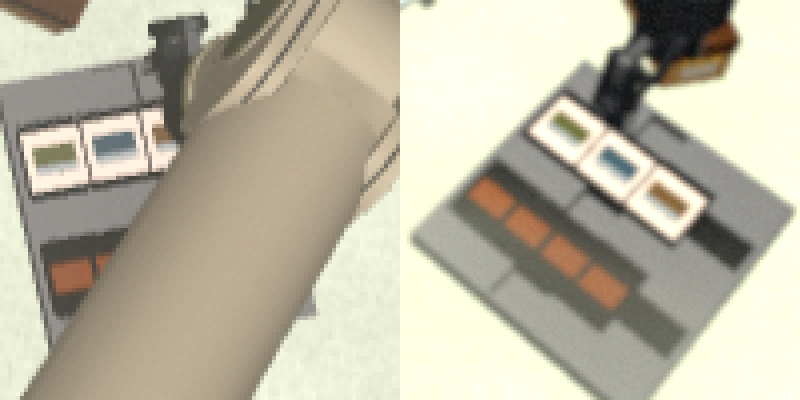

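The top view shows the arm over the tray, with a finger at crop (180,80). The side view shows the slide carrier lying in its pocket with its mounts at crop (560–660,130–195), and the open fingers straddling above it. The carrier has not been disturbed.

```bash
python3 - <<'E'
from h import *
go(at(TRAY,-12,-48),.003,99.83)
E
```

```text
tgt [ 0.5894 -0.3108  0.003 ] shift [-0.0022 -0.0008  0.1201] turn [0.12 0.03 0.07] | now [ 0.5896 -0.3085  0.1231] ft [-0.7 -0.2  0.1] w 1.0 gf 0.0 t 2.8 tool x [-0.172  0.985 -0.   ]
```

Call:
carry_out([
  {"xyz": [0,0,0.04],"angular": [0,0,0]},
  {"xyz": [0,0,0.07],"angular": [0,0,0]},
  {"xyz": [0,0,0.08],"angular": [0,0,0]},
  {"xyz": [0,0,0.08],"angular": [0,0,0]},
  {"xyz": [0,0,0.08],"angular": [0,0,0]},
])

```text
clock: 3.3
position: [0.5898, -0.3097, 0.0433]
ee_rot: [0.644, 0.765, 0.0, 0.001]
ft_force: [0.2, -0.7, 0.3]
grip_width: 0.999
grasp_force: 0.0
```

```bash
python3 - <<'E'
from h import *
go(at(TRAY,-12,-48),.003,99.83)
E
```

```text
tgt [ 0.5894 -0.3108  0.003 ] shift [-0.001  -0.0006  0.0403] turn [0.11 0.08 0.01] | now [ 0.5898 -0.3097  0.0433] ft [ 0.2 -0.7  0.3] w 0.999 gf 0.0 t 3.3 tool x [-0.171  0.985 -0.001]
```

Call:
carry_out([
  {"xyz": [-0.001,0,0.015],"angular": [0,0,0]},
  {"xyz": [-0.001,0,0.025],"angular": [0,0,0]},
  {"xyz": [-0.001,0,0.034],"angular": [0,0,0]},
  {"xyz": [-0.001,0,0.04],"angular": [0,0,0]},
  {"xyz": [-0.001,0,0.04],"angular": [0,0,0]},
  {"xyz": [-0.001,0,0.04],"angular": [0,0,0]},
])

```text
clock: 3.9
position: [0.589, -0.3103, 0.0013]
ee_rot: [0.644, 0.765, -0.0, -0.0]
ft_force: [0.2, -0.8, 0.1]
grip_width: 0.998
grasp_force: 0.0
```

Call:
carry_out([
  {"xyz": [0,0,0],"angular": [0,0,0]},
  {"xyz": [0,0,0],"angular": [0,0,0]},
  {"xyz": [0,0,0],"angular": [0,0,0]},
  {"xyz": [0,0,0],"angular": [0,0,0]},
  {"xyz": [0,0,0],"angular": [0,0,0]},
  {"xyz": [0,0,0],"angular": [0,0,0]},
  {"xyz": [0,0,0],"angular": [0,0,0]},
  {"xyz": [0,0,0],"angular": [0,0,0]},
], hand=0, grip_force=45)

```text
clock: 4.7
position: [0.5894, -0.3104, 0.002]
ee_rot: [0.644, 0.765, 0.0, 0.001]
ft_force: [-1.6, -0.1, 5.7]
grip_width: 0.713
grasp_force: 49.7
```

Call:
carry_out([
  {"xyz": [0,0,-0.005],"angular": [0,0,0]},
  {"xyz": [0,0,-0.012],"angular": [0,0,0]},
  {"xyz": [0,0,-0.022],"angular": [0,0,0]},
  {"xyz": [0,0,-0.035],"angular": [0,0,0]},
  {"xyz": [0,0,-0.05],"angular": [0,0,0]},
  {"xyz": [0,0,-0.07],"angular": [0,0,0]},
  {"xyz": [0,0,-0.09],"angular": [0,0,0]},
  {"xyz": [0,0,-0.11],"angular": [0,0,0]},
  {"xyz": [0,0,-0.115],"angular": [0,0,0]},
  {"xyz": [0,0,-0.12],"angular": [0,0,0]},
  {"xyz": [0,0,-0.12],"angular": [0,0,0]},
])

```text
clock: 5.8
position: [0.589, -0.3101, 0.1214]
ee_rot: [0.644, 0.765, 0.0, 0.0]
ft_force: [0.2, 0.1, -0.7]
grip_width: 0.711
grasp_force: 49.2
```

```bash
python3 - <<'E'
from h import *
go(at(SCAN,-176,0),.12,90.4)
t=camera("top")["img"][165:265,362:462,::-1];s=camera("side")["img"][200:340,270:410,::-1]
a=cv2.resize(t,(400,400),interpolation=3);b=cv2.resize(s,(400,400),interpolation=3)
cv2.imwrite("pics/c3.png",cv2.convertScaleAbs(np.hstack([a,b]),alpha=1.5))
E
```

```text
tgt [ 0.5365 -0.0165  0.12  ] shift [ 0.2982 -0.0016  0.0015] turn [ 0.01 -0.01  9.44] | now [ 0.589  -0.3101  0.1214] ft [ 0.2  0.1 -0.7] w 0.711 gf 49.2 t 5.8 tool x [-0.171  0.985  0.   ]
```

View pics/c3.png

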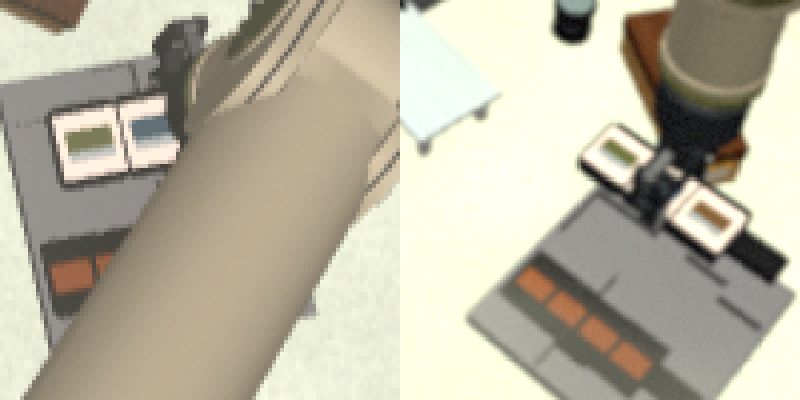

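The carrier is lifted and hangs level in the fingers (crop around (660,190)), and the strip carrier is still in its pocket. Next I'll carry it over the shelf.

Call:
carry_out([
  {"xyz": [0.015,0,0.0],"angular": [0,0,0]},
  {"xyz": [0.04,0,0.0],"angular": [0,0,1]},
  {"xyz": [0.07,0,0.0],"angular": [0,0,2]},
  {"xyz": [0.105,0,0.0],"angular": [0,0,3]},
  {"xyz": [0.14,0,0.0],"angular": [0,0,4]},
  {"xyz": [0.175,0,0.0],"angular": [0,0,5]},
  {"xyz": [0.21,0,0.0],"angular": [0,0,6]},
  {"xyz": [0.245,-0.001,0.0],"angular": [0,0,7]},
  {"xyz": [0.27,-0.0015,0.0],"angular": [0,0,8]},
  {"xyz": [0.288,-0.0015,0.0],"angular": [0,0,9]},
  {"xyz": [0.298,-0.0015,0.0],"angular": [0,0,9.44]},
  {"xyz": [0.298,-0.0015,0.0],"angular": [0,0,9.44]},
])

```text
clock: 7.1
position: [0.5361, -0.0149, 0.1209]
ee_rot: [0.704, 0.711, 0.0, -0.0]
ft_force: [0.3, -0.5, -1.9]
grip_width: 0.711
grasp_force: 49.1
```

Call:
carry_out([
  {"xyz": [0,0,0.01],"angular": [0,0,0]},
  {"xyz": [0,0,0.025],"angular": [0,0,0]},
  {"xyz": [0,0,0.04],"angular": [0,0,0]},
  {"xyz": [0,0,0.05],"angular": [0,0,0]},
  {"xyz": [0,0,0.055],"angular": [0,0,0]},
  {"xyz": [0,0,0.055],"angular": [0,0,0]},
  {"xyz": [0,0,0.055],"angular": [0,0,0]},
])

```text
clock: 7.8
position: [0.5369, -0.017, 0.0665]
ee_rot: [0.705, 0.709, 0.0, 0.0]
ft_force: [1.1, -0.2, -2.0]
grip_width: 0.711
grasp_force: 49.1
```

```bash
python3 - <<'E'
from h import *
go(at(SCAN,-176,0),.0435,90.4)
t=camera("top")["img"][165:265,230:330,::-1];s=camera("side")["img"][140:280,200:340,::-1]
a=cv2.resize(t,(400,400),interpolation=3);b=cv2.resize(s,(400,400),interpolation=3)
cv2.imwrite("pics/c4.png",cv2.convertScaleAbs(np.hstack([a,b]),alpha=1.5))
E
```

```text
tgt [ 0.5365 -0.0165  0.0435] shift [ 0.0005 -0.0004  0.023 ] turn [ 0.02  0.   -0.02] | now [ 0.5369 -0.017   0.0665] ft [ 1.1 -0.2 -2. ] w 0.711 gf 49.1 t 7.8 tool x [-0.007  1.    -0.   ]
```

View pics/c4.png

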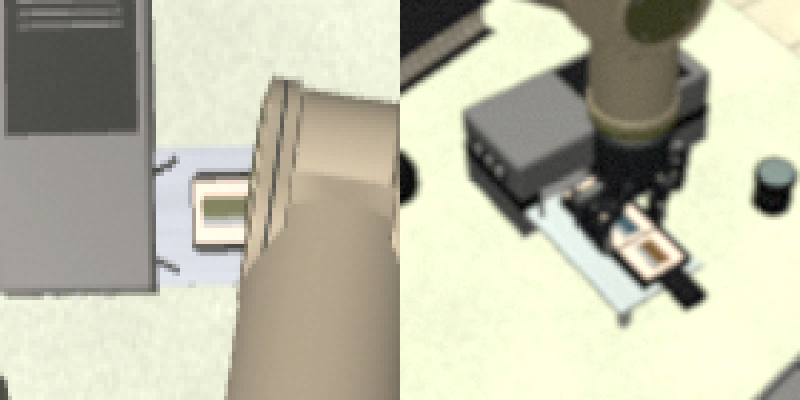

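The carrier is held level over the shelf, centred between the cheeks (crop rows 158 and 265, carrier 172–250), with its tongue outward. I'll lower it now.

Call:
carry_out([
  {"xyz": [0,0,0.008],"angular": [0,0,0]},
  {"xyz": [0,0,0.014],"angular": [0,0,0]},
  {"xyz": [0,0,0.019],"angular": [0,0,0]},
  {"xyz": [0,0,0.021],"angular": [0,0,0]},
  {"xyz": [0,0,0.0225],"angular": [0,0,0]},
  {"xyz": [0,0,0.0225],"angular": [0,0,0]},
])

```text
clock: 8.5
position: [0.5366, -0.0168, 0.0436]
ee_rot: [0.705, 0.71, -0.0, -0.0]
ft_force: [0.1, 0.6, -1.3]
grip_width: 0.711
grasp_force: 49.2
```

Call:
carry_out([
  {"xyz": [0,0,0.001],"angular": [0,0,0]},
  {"xyz": [0,0,0.001],"angular": [0,0,0]},
  {"xyz": [0,0,0.001],"angular": [0,0,0]},
])

```text
clock: 8.8
position: [0.5368, -0.0168, 0.043]
ee_rot: [0.705, 0.71, 0.0, 0.0]
ft_force: [0.7, -0.2, 0.5]
grip_width: 0.709
grasp_force: 49.3
```

Call:
carry_out([
  {"xyz": [0,0,0],"angular": [0,0,0]},
  {"xyz": [0,0,0],"angular": [0,0,0]},
  {"xyz": [0,0,0],"angular": [0,0,0]},
  {"xyz": [0,0,0],"angular": [0,0,0]},
  {"xyz": [0,0,0],"angular": [0,0,0]},
  {"xyz": [0,0,-0.02],"angular": [0,0,0]},
  {"xyz": [0,0,-0.06],"angular": [0,0,0]},
  {"xyz": [0,0,-0.1],"angular": [0,0,0]},
  {"xyz": [-0.05,0,-0.1],"angular": [0,0,0]},
  {"xyz": [-0.1,0,-0.1],"angular": [0,0,0]},
  {"xyz": [-0.1,0,-0.1],"angular": [0,0,0]},
  {"xyz": [-0.1,0,-0.1],"angular": [0,0,0]},
], hand=1)

```text
clock: 10.0
position: [0.537, -0.1182, 0.1428]
ee_rot: [0.706, 0.708, 0.0, 0.0]
ft_force: [-0.5, 0.7, -0.9]
grip_width: 1.001
grasp_force: 0.0
```

```bash
python3 - <<'E'
from h import *
go(at(SCAN,-274,0),.047,90.4)
c=camera("top");t=c["img"][165:265,250:350,::-1];d=camera("side");s=d["img"][140:280,200:340,::-1]
a=cv2.resize(t,(400,400),interpolation=3);b=cv2.resize(s,(400,400),interpolation=3)
cv2.imwrite("pics/c5.png",cv2.convertScaleAbs(np.hstack([a,b]),alpha=1.5))
# predicted corners of plate top at origin (-164,0)
P=[np.r_[at(SCAN,x-164,y),.059] for x,y in((76,31),(76,-31),(-76,31),(-76,-31),(-124,14),(-124,-14))]
print(((proj(c,P)-[250,165])*4).round());print(((proj(d,P)-[200,140])*400/140+[400,0]).round())
E
```

```text
tgt [ 0.5372 -0.1145  0.047 ] shift [0.0037 0.0002 0.0958] turn [ 0.    0.   -0.18] | now [ 0.537  -0.1182  0.1428] ft [-0.5  0.7 -0.9] w 1.001 gf 0.0 t 10.0 tool x [-0.004  1.    -0.   ]
[[110. 252.]
 [108. 173.]
 [303. 247.]
 [300. 168.]
 [363. 224.]
 [361. 188.]]
[[555. 209.]
 [600. 184.]
 [640. 297.]
 [686. 269.]
 [682. 319.]
 [703. 306.]]
```

View pics/c5.png

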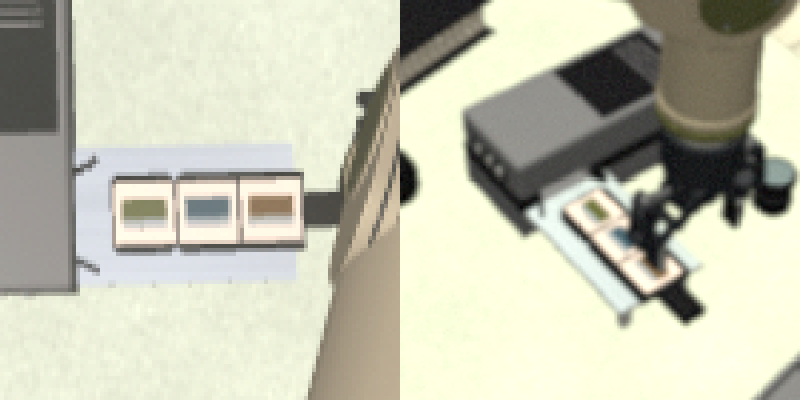

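The carrier lies flat on the shelf. In the top crop the plate runs from 110 to 303 across and 173 to 250 down, which is where it was predicted, and it is square to the cheeks with the tongue overhanging at (320,208). Next is the grasp on the tongue.

Call:
carry_out([
  {"xyz": [0.003,0,0.03],"angular": [0,0,0]},
  {"xyz": [0.003,0,0.06],"angular": [0,0,0]},
  {"xyz": [0.003,0,0.08],"angular": [0,0,0]},
  {"xyz": [0.003,0,0.09],"angular": [0,0,0]},
  {"xyz": [0.003,0,0.0955],"angular": [0,0,0]},
  {"xyz": [0.003,0,0.0955],"angular": [0,0,0]},
  {"xyz": [0.003,0,0.0955],"angular": [0,0,0]},
])

```text
clock: 10.8
position: [0.5379, -0.1136, 0.0482]
ee_rot: [0.705, 0.71, 0.0, 0.0]
ft_force: [0.4, 0.4, 0.6]
grip_width: 1.0
grasp_force: 0.0
```

```bash
python3 -c "
from h import *
go(at(SCAN,-274,0),.0475,90.4)"
```

```text
tgt [ 0.5372 -0.1145  0.0475] shift [-0.0009 -0.0007  0.0007] turn [ 0.07 -0.01  0.02] | now [ 0.5379 -0.1136  0.0482] ft [0.4 0.4 0.6] w 1.0 gf 0.0 t 10.8 tool x [-0.007  1.     0.   ]
```

Call:
carry_out([
  {"xyz": [0,0,0],"angular": [0,0,0]},
  {"xyz": [0,0,0],"angular": [0,0,0]},
  {"xyz": [0,0,0],"angular": [0,0,0]},
  {"xyz": [0,0,0],"angular": [0,0,0]},
  {"xyz": [0,0,0],"angular": [0,0,0]},
  {"xyz": [0,0,0],"angular": [0,0,0]},
  {"xyz": [0,0,0],"angular": [0,0,0]},
  {"xyz": [0,0,0],"angular": [0,0,0]},
  {"xyz": [0,0,0],"angular": [0,0,0]},
  {"xyz": [0,0,0],"angular": [0,0,0]},
], hand=0, grip_force=60)

```text
clock: 11.8
position: [0.5374, -0.1138, 0.0475]
ee_rot: [0.705, 0.71, 0.0, 0.0]
ft_force: [-0.6, 0.2, 5.6]
grip_width: 0.306
grasp_force: 63.7
```

Call:
carry_out([
  {"xyz": [0.005,0,-0.0005],"angular": [0,0,0]},
  {"xyz": [0.012,0,-0.0005],"angular": [0,0,0]},
  {"xyz": [0.02,0,-0.0005],"angular": [0,0,0]},
  {"xyz": [0.026,0,-0.0005],"angular": [0,0,0]},
  {"xyz": [0.03,0,-0.0005],"angular": [0,0,0]},
  {"xyz": [0.034,0,-0.0005],"angular": [0,0,0]},
  {"xyz": [0.038,0,-0.0005],"angular": [0,0,0]},
  {"xyz": [0.042,0,-0.0005],"angular": [0,0,0]},
  {"xyz": [0.045,0,-0.0005],"angular": [0,0,0]},
  {"xyz": [0.045,0,-0.0005],"angular": [0,0,0]},
])

```text
clock: 12.8
position: [0.5371, -0.068, 0.0478]
ee_rot: [0.704, 0.71, 0.0, -0.0]
ft_force: [1.1, 2.1, 3.7]
grip_width: 0.306
grasp_force: 63.5
```

```bash
python3 - <<'E'
from h import *
s=get_obs();print(s["position"],s["ft_force"],s["torque"])
c=camera("top");t=c["img"][165:265,250:350,::-1];d=camera("side");s=d["img"][140:280,200:340,::-1]
a=cv2.resize(t,(400,400),interpolation=3);b=cv2.resize(s,(400,400),interpolation=3)
cv2.imwrite("pics/c6.png",cv2.convertScaleAbs(np.hstack([a,b]),alpha=1.5))
E
```

```text
[ 0.53709118 -0.06796806  0.04781924] [1.0856787  2.10433208 3.67555086] [ 0.2973749  -0.09738175 -0.0426399 ]
```

View pics/c6.png

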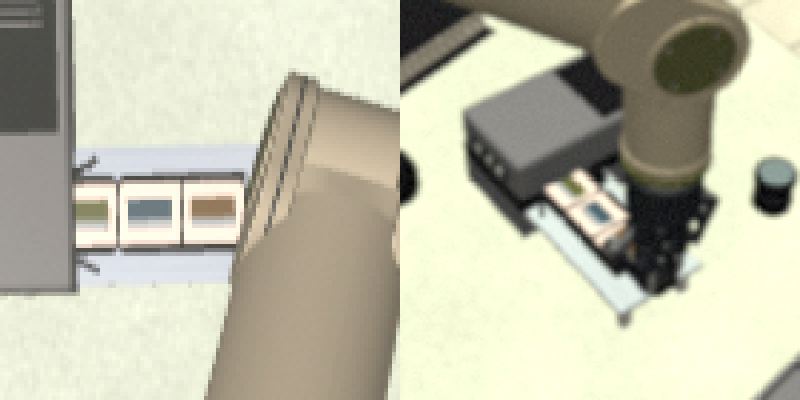

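The leading end is inside the mouth between the cheeks (crop (75,213)), and the carrier is straight and level. I'll keep pushing up to just before the roller.

Call:
carry_out([
  {"xyz": [0.005,0,0],"angular": [0,0,0]},
  {"xyz": [0.012,0,0],"angular": [0,0,0]},
  {"xyz": [0.02,0,0],"angular": [0,0,0]},
  {"xyz": [0.028,0,0],"angular": [0,0,0]},
  {"xyz": [0.035,0,0],"angular": [0,0,0]},
  {"xyz": [0.039,0,0],"angular": [0,0,0]},
  {"xyz": [0.042,0,0],"angular": [0,0,0]},
  {"xyz": [0.042,0,0],"angular": [0,0,0]},
  {"xyz": [0.042,0,0],"angular": [0,0,0]},
])

```text
clock: 13.8
position: [0.5367, -0.0261, 0.0478]
ee_rot: [0.705, 0.71, 0.0, -0.0]
ft_force: [-0.5, 1.3, 4.2]
grip_width: 0.304
grasp_force: 63.6
```

Call:
carry_out([
  {"xyz": [0.002,0,0],"angular": [0,0,0]},
  {"xyz": [0.004,0,0],"angular": [0,0,0]},
  {"xyz": [0.004,0,0],"angular": [0,0,0]},
])

```text
clock: 14.1
position: [0.5367, -0.0228, 0.0478]
ee_rot: [0.705, 0.709, -0.0, 0.0]
ft_force: [-0.4, -0.8, 3.3]
grip_width: 0.304
grasp_force: 63.5
```

Call:
carry_out([
  {"xyz": [0.002,0,0],"angular": [0,0,0]},
  {"xyz": [0.004,0,0],"angular": [0,0,0]},
  {"xyz": [0.004,0,0],"angular": [0,0,0]},
])

```text
clock: 14.4
position: [0.5367, -0.0183, 0.0478]
ee_rot: [0.705, 0.71, 0.0, -0.0]
ft_force: [0.5, -0.5, 3.6]
grip_width: 0.31
grasp_force: 63.6
```

Call:
carry_out([
  {"xyz": [0.002,0,0],"angular": [0,0,0]},
  {"xyz": [0.004,0,0],"angular": [0,0,0]},
  {"xyz": [0.004,0,0],"angular": [0,0,0]},
])

```text
clock: 14.7
position: [0.5362, -0.0158, 0.0478]
ee_rot: [0.705, 0.71, -0.001, 0.0]
ft_force: [-2.1, -5.6, 5.7]
grip_width: 0.309
grasp_force: 63.9
```

Call:
carry_out([
  {"xyz": [0.002,0,0],"angular": [0,0,0]},
  {"xyz": [0.004,0,0],"angular": [0,0,0]},
  {"xyz": [0.004,0,0],"angular": [0,0,0]},
])

```text
clock: 15.0
position: [0.5359, -0.0137, 0.0478]
ee_rot: [0.705, 0.709, -0.002, 0.001]
ft_force: [-4.5, -11.3, 7.1]
grip_width: 0.306
grasp_force: 64.1
```

Call:
carry_out([
  {"xyz": [0.002,0,0],"angular": [0,0,0]},
  {"xyz": [0.004,0,0],"angular": [0,0,0]},
  {"xyz": [0.004,0,0],"angular": [0,0,0]},
])

```text
clock: 15.3
position: [0.5361, -0.0079, 0.0478]
ee_rot: [0.705, 0.709, -0.001, 0.0]
ft_force: [-2.7, -5.8, 6.7]
grip_width: 0.31
grasp_force: 63.9
```

Call:
carry_out([
  {"xyz": [0.002,0,0],"angular": [0,0,0]},
  {"xyz": [0.004,0,0],"angular": [0,0,0]},
  {"xyz": [0.004,0,0],"angular": [0,0,0]},
])

```text
clock: 15.6
position: [0.5361, -0.0037, 0.0478]
ee_rot: [0.705, 0.71, -0.001, 0.0]
ft_force: [-2.4, -5.8, 6.2]
grip_width: 0.306
grasp_force: 64.0
```

The entry bump came at TCP y ≈ -16.5 to -10.5 mm, so the notch should come near TCP y ≈ +34 mm. I'll move up to 24 mm and then feel forward in small steps.

Call:
carry_out([
  {"xyz": [0.004,0,0],"angular": [0,0,0]},
  {"xyz": [0.009,0,0],"angular": [0,0,0]},
  {"xyz": [0.014,0,0],"angular": [0,0,0]},
  {"xyz": [0.019,0,0],"angular": [0,0,0]},
  {"xyz": [0.023,0,0],"angular": [0,0,0]},
  {"xyz": [0.025,0,0],"angular": [0,0,0]},
  {"xyz": [0.025,0,0],"angular": [0,0,0]},
])

```text
clock: 16.3
position: [0.5357, 0.0215, 0.0478]
ee_rot: [0.705, 0.71, -0.001, -0.0]
ft_force: [-3.7, -5.0, 7.2]
grip_width: 0.307
grasp_force: 64.1
```

Call:
carry_out([
  {"xyz": [0.0015,0,0],"angular": [0,0,0]},
  {"xyz": [0.0015,0,0],"angular": [0,0,0]},
  {"xyz": [0.0015,0,0],"angular": [0,0,0]},
])

```text
clock: 16.6
position: [0.5357, 0.0227, 0.0478]
ee_rot: [0.705, 0.709, -0.001, -0.0]
ft_force: [-3.8, -5.5, 8.4]
grip_width: 0.306
grasp_force: 64.1
```

Call:
carry_out([
  {"xyz": [0.0015,0,0],"angular": [0,0,0]},
  {"xyz": [0.0015,0,0],"angular": [0,0,0]},
  {"xyz": [0.0015,0,0],"angular": [0,0,0]},
])

```text
clock: 16.9
position: [0.5357, 0.0241, 0.0478]
ee_rot: [0.705, 0.709, -0.001, -0.0]
ft_force: [-3.4, -6.5, 7.3]
grip_width: 0.307
grasp_force: 64.1
```

Call:
carry_out([
  {"xyz": [0.0015,0,0],"angular": [0,0,0]},
  {"xyz": [0.0015,0,0],"angular": [0,0,0]},
  {"xyz": [0.0015,0,0],"angular": [0,0,0]},
])

```text
clock: 17.2
position: [0.5356, 0.0256, 0.0478]
ee_rot: [0.705, 0.709, -0.001, -0.0]
ft_force: [-3.3, -6.2, 8.4]
grip_width: 0.308
grasp_force: 64.1
```

Call:
carry_out([
  {"xyz": [0.0015,0,0],"angular": [0,0,0]},
  {"xyz": [0.0015,0,0],"angular": [0,0,0]},
  {"xyz": [0.0015,0,0],"angular": [0,0,0]},
])

```text
clock: 17.5
position: [0.5356, 0.0271, 0.0478]
ee_rot: [0.705, 0.709, -0.001, -0.0]
ft_force: [-4.5, -6.2, 8.2]
grip_width: 0.309
grasp_force: 64.2
```

Call:
carry_out([
  {"xyz": [0.0015,0,0],"angular": [0,0,0]},
  {"xyz": [0.0015,0,0],"angular": [0,0,0]},
  {"xyz": [0.0015,0,0],"angular": [0,0,0]},
])

```text
clock: 17.8
position: [0.5356, 0.0286, 0.0478]
ee_rot: [0.705, 0.709, -0.001, -0.0]
ft_force: [-3.6, -5.9, 7.0]
grip_width: 0.303
grasp_force: 64.2
```

Call:
carry_out([
  {"xyz": [0.001,0,0],"angular": [0,0,0]},
  {"xyz": [0.001,0,0],"angular": [0,0,0]},
  {"xyz": [0.001,0,0],"angular": [0,0,0]},
])

```text
clock: 18.1
position: [0.5356, 0.03, 0.0478]
ee_rot: [0.705, 0.71, -0.001, -0.0]
ft_force: [-3.5, -3.8, 8.1]
grip_width: 0.305
grasp_force: 64.1
```

Drag has started to drop.

Call:
carry_out([
  {"xyz": [0.001,0,0],"angular": [0,0,0]},
  {"xyz": [0.001,0,0],"angular": [0,0,0]},
  {"xyz": [0.001,0,0],"angular": [0,0,0]},
])

```text
clock: 18.4
position: [0.5358, 0.0323, 0.0478]
ee_rot: [0.704, 0.71, -0.0, -0.001]
ft_force: [-3.0, -0.1, 5.9]
grip_width: 0.312
grasp_force: 64.0
```

Call:
carry_out([
  {"xyz": [0.001,0,0],"angular": [0,0,0]},
  {"xyz": [0.001,0,0],"angular": [0,0,0]},
  {"xyz": [0.001,0,0],"angular": [0,0,0]},
])

```text
clock: 18.7
position: [0.5358, 0.0338, 0.0478]
ee_rot: [0.704, 0.71, -0.0, -0.001]
ft_force: [-2.7, 1.0, 6.3]
grip_width: 0.307
grasp_force: 63.9
```

Call:
carry_out([
  {"xyz": [0.0008,0,0],"angular": [0,0,0]},
  {"xyz": [0.0008,0,0],"angular": [0,0,0]},
  {"xyz": [0.0008,0,0],"angular": [0,0,0]},
])

```text
clock: 19.0
position: [0.5358, 0.0345, 0.0478]
ee_rot: [0.704, 0.71, -0.0, -0.001]
ft_force: [-2.6, 0.4, 5.6]
grip_width: 0.305
grasp_force: 63.9
```

Call:
carry_out([
  {"xyz": [0,0,0],"angular": [0,0,0]},
  {"xyz": [0,0,0],"angular": [0,0,0]},
  {"xyz": [0,0,0],"angular": [0,0,0]},
  {"xyz": [0,0,0],"angular": [0,0,0]},
  {"xyz": [0,0,0],"angular": [0,0,0]},
  {"xyz": [0,0,0],"angular": [0,0,0]},
  {"xyz": [0,0,0],"angular": [0,0,0]},
  {"xyz": [0,0,-0.02],"angular": [0,0,0]},
  {"xyz": [0,0,-0.06],"angular": [0,0,0]},
  {"xyz": [0,0,-0.1],"angular": [0,0,0]},
  {"xyz": [-0.05,0,-0.13],"angular": [0,0,0]},
  {"xyz": [-0.1,0,-0.15],"angular": [0,0,0]},
], hand=1)

```text
clock: 20.2
position: [0.5376, -0.055, 0.1951]
ee_rot: [0.703, 0.711, 0.001, 0.0]
ft_force: [-0.5, -0.3, -0.2]
grip_width: 0.996
grasp_force: 0.0
```

Call:
carry_out([
  {"xyz": [-0.05,0,0],"angular": [0,0,0]},
  {"xyz": [-0.1,0,0],"angular": [0,0,0]},
  {"xyz": [-0.15,0,0],"angular": [0,0,0]},
  {"xyz": [-0.15,0,0],"angular": [0,0,0]},
  {"xyz": [-0.15,0,0],"angular": [0,0,0]},
])

```text
clock: 20.7
position: [0.5373, -0.2071, 0.1929]
ee_rot: [0.706, 0.708, -0.0, 0.0]
ft_force: [0.0, -0.3, -0.2]
grip_width: 1.003
grasp_force: 0.0
```

```bash
python3 - <<'E'
from h import *
c=camera("top");t=c["img"][165:265,250:350,::-1];d=camera("side");s=d["img"][140:280,200:340,::-1]
a=cv2.resize(t,(400,400),interpolation=3);b=cv2.resize(s,(400,400),interpolation=3)
cv2.imwrite("pics/c7.png",cv2.convertScaleAbs(np.hstack([a,b]),alpha=1.5))
for o in(-15.5,-18.5):
    P=[np.r_[at(SCAN,x+o,y),.059] for x,y in((-76,31),(-76,-31),(-124,14),(-124,-14))]
    print(((proj(c,P)-[250,165])*4).round().tolist())
    uv=proj(c,P[2:]).mean(0)
r=np.arange(295,325);print(c["img"][int(uv[1]),r].mean(1).astype(int).tolist())
E
```

```text
[[114.0, 252.0], [112.0, 173.0], [174.0, 229.0], [173.0, 193.0]]
[[118.0, 252.0], [116.0, 173.0], [178.0, 228.0], [177.0, 193.0]]
[147, 147, 146, 146, 146, 146, 147, 147, 147, 146, 147, 147, 147, 147, 147, 147, 147, 147, 147, 147, 147, 147, 147, 147, 147, 148, 148, 148, 149, 152]
```

View pics/c7.png

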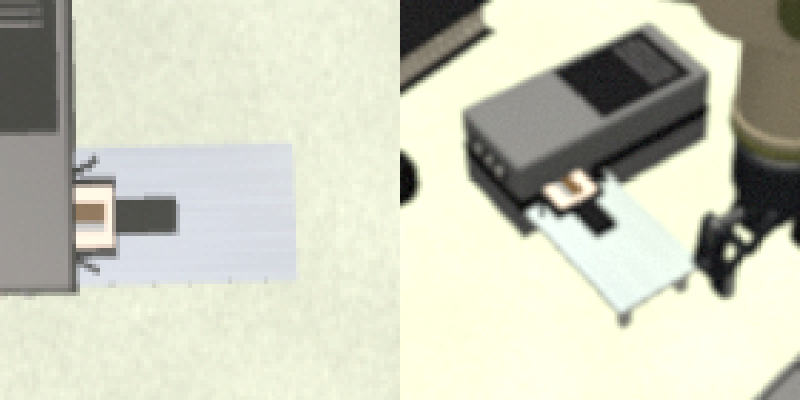

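The carrier sits straight in the channel. Its tongue end is at crop (178,215), which puts the origin near -17 mm and agrees with the notch I felt. The gripper is clear.

```bash
python3 -c "
from workcell import *
print(hand_in())"
```

```text
the job is handed in; nothing more can be done
None
```

I laid the slide carrier on the shelf and released it, then pushed it in by its tongue until I felt the drag drop away at the click. I let go there at about 19 s and handed the job in; no verdict came back.

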